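# Lock a clutch with its pin

## Task

Slide the shutter on the clutch housing fully open, then take the drum-headed locking pin from the wooden rack and put it, tip first, down the window. The locking hole is somewhere on the dark plate at the bottom and cannot be relied on to show: press only lightly, feel around in a spiral until the tip drops in, push the pin fully home and let go, leaving it standing upright. Leave the other pins in the rack and do not disturb the bearing or the white carton.

Things in the scene. Friction and masses are not known exactly. Their poses are not given: they have to be found in the camera images.
- housing: Cast aluminium clutch housing, fixed, box 130 (x) x 170 (y) mm on a flange 166 x 200 x 12 mm; flat cover top 100 mm above the origin. Origin: centre of its underside; z up. A shaft stub sticks out 59 mm at +x, 45 mm up. Two rails 6 x 6 mm run along y on the cover at x = +-29 mm. Pressing the pin on the housing, plate or shutter with over 25 N does damage.
- well_floor (a point): Point on the window's axis (not the hole), level with the dark steel plate's face, 45 mm below the cover top. The plate is sprung: yields straight down from about 4 N, 1.5 N more per mm, for 6 mm, then solid. It has one blind hole, 13.5 mm wide, 18 mm deep, 1 mm chamfer, centre anywhere up to 7 mm off the window's axis, different each time; it does not move sideways.
- window (a point): Centre of the round window in the cover, at the cover's top face: 34 mm wide, 30 mm deep through the cover, axis vertical; 30 mm to -y of the housing's origin in the housing's frame.
- shutter (a joint): Flat dark steel shutter, 50 x 50 x 4 mm, over the window on the cover; it slides along the housing's +y. 0 = centred on the window, 0.060 m = fully open at its stop. About 2 N of friction; it stays where it is left.
- shutter_tab (a point): Centre of the top of the shutter's upright tab, 30 mm long (housing's x), 10 mm thick (housing's y), 26 mm tall above the 4 mm shutter, so its top is 30 mm above the cover top; 15 mm to +y of the shutter's centre.
- rack: Fixed wooden block 60 (x) x 215 (y) x 35 mm, origin centre of the underside, with three blind holes 12.5 mm wide, 20 mm deep in a row along its y, 75 mm apart, a pin standing in each, shoulder on the block's top. Which pin stands where changes.
- lock_pin: Locking pin, steel, 101 mm long, about 0.2 kg. Origin: centre of the tip's end; z towards the head. Tip 10 mm wide, 14 mm long; flat shoulder; shank 18 mm wide up to 67 mm; then a drum-shaped (cylindrical) head 24 mm wide from 67 to 101 mm, to grip by. Home: tip in the plate's hole, shoulder on the plate's face, origin 41 mm above the housing's origin level.
- pin_head (a point): Middle of the locking pin's drum-shaped head, 84 mm above its tip's end.
- plain_pin: Bystander pin with no head: 18 mm wide to its top, 101 mm long, same tip, origin at the tip's end. Stays in the rack.
- ball_pin: Bystander pin with a ball head 32 mm wide, 96 mm long, same tip, origin at the tip's end. Stays in the rack.
- bearing: Bystander: steel bearing ring lying flat, 62 mm wide, 18 mm high, origin centre of the underside.
- carton_a: Bystander: upright white carton 70 x 50 x 90 mm, origin centre of the underside.
Mind the look-alikes: they are no part of the job. What is shaped like the lock_pin but blue is not meant.

How it is judged:
By the outcome, as a careful person would: the job done as asked, in the order asked, and still so for the second after the job is handed in, with the robot touching nothing.
It also fails if it takes over 69 s, if anything falls off the work surface, if the arm or the gripper's body presses on something with over 40 N, if the wrist force passes 120 N, or if a joint passes its speed limit or range.

## Robot

A 6-joint arm with a two-finger parallel gripper is mounted at the origin on the work surface. World frame = base frame: x ahead of the robot, y to its left, z up, the work surface at z = 0. Lengths are in mm, angles in degrees, forces in N, time in s.
With the tool pointing down it reaches from about 325 to 900 mm from the base axis. Payload 6.1 kg.
Tool frame: the origin (TCP) lies at the very end of the fingers, on their centre line; the grasp point (between the pads) lies 19 mm behind it; z points along the fingers, y is the direction in which the jaws open and shut (so a half turn about z gives the same grasp; the last joint's range is limited). The gripper opens to 85 mm and grips with 20 to 120 N. Pads are 22 mm wide; open, the fingers measure 114 mm over their backs; the gripper's body (76 mm by 85 mm) begins 54 mm behind the grasp point. The pads swing forward as they close: fully open they stand 13 mm farther back than shut.
Start: joints at [56.717, 12.628, 87.462, -0, 79.91, -7.225], TCP at [274.549, 561.461, 197.3] pointing down, gripper open.
Joint ranges: [-170.65, 170.65], [-52.31, 119.04], [5.05, 147.46], [-71.25, 251.25], [11.57, 151.72], [-153.62, 153.62]. Speed limits (degrees/s): [147.25, 147.25, 172.46, 180, 180, 180].

## Interface

Orientations are given as [roll, pitch, yaw] about the fixed x, y, z axes, in that order (R = Rz(yaw) Ry(pitch) Rx(roll)).
In Python, from workcell import arm gives the robot as it stands. Calls block until the motion is done:
- arm.reach(position, orientation): joint-space move of the TCP to a pose.
- arm.line_to(position, attitude=None, v=150, stop_force=None): straight line of the TCP; attitude=None keeps the orientation; v is the mean speed in mm/s. With stop_force (N) it stops when the force on the tool has changed by that much, and returns True; else False.
- arm.movej(angles): joint-space move.
- arm.gripper_open() and arm.gripper_close(squeeze=None): open the fingers fully, or close them until they stop; squeeze is the grip in N (None keeps the last).
- arm.sleep(seconds).
- arm.solve_ik(position, orientation): joint angles nearest the present ones, or None.
- arm.read_camera(name): name is "scene" or "top"; returns a dict with "color" (420x560x3 uint8, blue, green, red), "z_map" (420x560 float32, mm along the optical axis (not along the pixel's ray), 0 where there is no reading), "camera_matrix" (3x3 intrinsics, pixels), "k1" (the pictures are not rectified: a ray, as slopes to the right and down, at radius r is drawn at 1 + k1 r^2 times it, then the intrinsics apply), "T" (4x4, takes a point from camera to world coordinates). Camera axes: x right, y up, looking along -z (the intrinsics and any distortion apply to the point x, -y, -z); pixel columns grow to the right and rows downward; lengths in mm; the calibration is good to about 2 mm. A picture is of the moment at which its call begins.
A pose or a line that the arm cannot do raises arm.MotionError and nothing moves.
- arm.sign_off(): hands the job in, once; it reports no verdict.
Readings, each from a call of its own:
- arm.read_time(): time.
- arm.read_qpos(): joint angles.
- arm.read_joint_velocities(): joint speeds.
- arm.read_tau(): joint torques, N m.
- arm.read_ee_pos(): TCP position.
- arm.read_tcp_rot(): TCP orientation.
- arm.read_contact_force(): force on the tool from outside, world axes, zero at the start.
- arm.read_moment(): the same for the moment, N m.
- arm.read_width(): opening from 0.0 (shut) to 1.0 (fully open).
Only numpy, scipy, OpenCV 4.12 (cv2) and the standard library are available. Lean on these libraries where they do the work, as an engineer would, in place of code of your own. Each camera call takes 0.05 s, during which the arm holds its last target.

## Working session

There is one attempt and no reset: what is moved stays moved. The work goes in short steps, each a Python script; the robot and the scene stay as the last script left them, time stands still between calls to the robot, and variables do not carry over. Pictures are saved under pics/ and viewed, and the job is handed in when it is done.

```bash
mkdir -p pics; ls
python3 - <<'E'
from workcell import arm
import cv2,numpy as np,pickle
for n in("scene","top"):
    d=arm.read_camera(n); pickle.dump(d,open(f"{n}0.pkl","wb")); cv2.imwrite(f"pics/{n}0.png",d["color"])
    print(n,d["camera_matrix"].tolist(),d["k1"],np.round(d["T"],3).tolist(),(d["z_map"]==0).mean())
print(arm.read_time())
E
```

```text
pics
scene [[479.7987159386514, 0.0, 282.4403358567044], [0.0, 479.7987159386514, 206.10539350773192], [0.0, 0.0, 1.0]] -0.05015152505148403 [[0.856, -0.36, 0.371, 935.273], [0.517, 0.587, -0.623, -699.83], [0.006, 0.725, 0.689, 835.107], [0.0, 0.0, 0.0, 1.0]] 0.00405187074829932
top [[486.62083078965634, 0.0, 278.74707587057014], [0.0, 486.62083078965634, 213.0685452882136], [0.0, 0.0, 1.0]] -0.17609932528539307 [[0.01, 0.992, -0.124, 423.99], [-1.0, 0.009, -0.015, -61.829], [-0.014, 0.125, 0.992, 1128.013], [0.0, 0.0, 0.0, 1.0]] 0.004217687074829932
0.1
```

View pics/scene0.png

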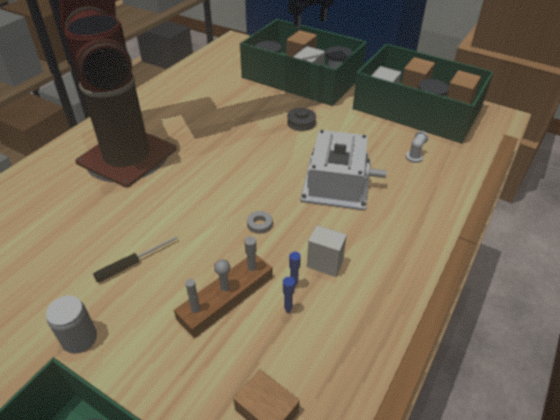

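View pics/top0.png

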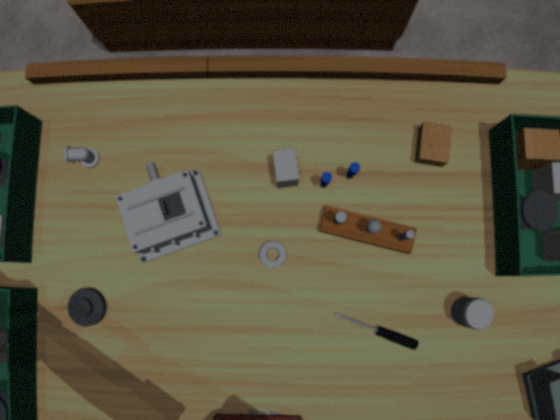

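The scene view shows the housing at about (338,165) and the rack at (225,295), with the drum-headed pin at (251,250), the ball pin at (222,272) and the plain pin at (192,292). The top view shows the housing at (165,215) with its stub at (153,170), and the rack pins at (340,217), (373,227) and (409,235). Next I'll enlarge both views and measure from the depth maps.

```bash
cat > h.py <<'E'
import cv2,numpy as np,pickle
def rays(d,uv):
    K=d["camera_matrix"];uv=np.asarray(uv,float).reshape(-1,1,2)
    p=cv2.undistortPoints(uv,K,np.array([d["k1"],0,0,0,0.])).reshape(-1,2)
    return np.c_[p[:,0],-p[:,1],-np.ones(len(p))]
def cloud(d):
    h,w=d["z_map"].shape
    v,u=np.mgrid[:h,:w]
    r=rays(d,np.c_[u.ravel(),v.ravel()])
    P=r*d["z_map"].reshape(-1,1)
    return (P@d["T"][:3,:3].T+d["T"][:3,3]).reshape(h,w,3)
def onplane(d,uv,z):
    r=rays(d,uv)@d["T"][:3,:3].T;o=d["T"][:3,3]
    return o+r*((z-o[2])/r[:,2])[:,None]
def proj(d,P):
    P=np.atleast_2d(P);T=d["T"];c=(P-T[:3,3])@T[:3,:3]
    s=np.c_[c[:,0],-c[:,1]]/-c[:,2:3];r2=(s**2).sum(1,keepdims=True)
    s=s*(1+d["k1"]*r2);K=d["camera_matrix"]
    return s@K[:2,:2].T+K[:2,2]
E
python3 - <<'E'
from h import *
t=pickle.load(open("top0.pkl","rb"));s=pickle.load(open("scene0.pkl","rb"))
a=cv2.resize(t["color"][150:270,100:230],None,fx=4.5,fy=4.5,interpolation=2)
cv2.imwrite("pics/ca.png",a)
cv2.imwrite("pics/cb.png",cv2.resize(s["color"][220:340,165:345],None,fx=4.4,fy=4.4,interpolation=2))
cv2.imwrite("pics/cc.png",cv2.resize(s["color"][120:215,295:395],None,fx=5.5,fy=5.5,interpolation=2))
for n,d in(("t",t),("s",s)):
    C=cloud(d);
    X=C.reshape(-1,3); m=(d["z_map"].ravel()>0)
    tab=m&(abs(X[:,0]-550)<250)&(abs(X[:,1])<300)
    print(n,"table z",np.percentile(X[tab][:,2],[10,50,60]))
    print(C[215,165] if n=="t" else C[165,338], C[217,340] if n=="t" else C[243,251])
    # cover top
    m2=m&(abs(X[:,2]-100)<5)
    mk=m2.reshape(420,560).astype(np.uint8)
    k,l,st,ce=cv2.connectedComponentsWithStats(mk)
    for i in range(1,k):
        if st[i,4]>60:
            Q=X[(l==i).ravel()]
            print("z100",st[i],Q.mean(0).round(1),cv2.minAreaRect(Q[:,:2].astype(np.float32)))
    for lo,hi in((122,134),(25,40),(128,150),(110,128)):
        mk=(m&(X[:,2]>lo)&(X[:,2]<hi)&(X[:,0]>300)&(X[:,0]<900)&(abs(X[:,1])<550)).reshape(420,560).astype(np.uint8)
        k,l,st,ce=cv2.connectedComponentsWithStats(mk)
        for i in range(1,k):
            if st[i,4]>12:
                Q=X[(l==i).ravel()]
                print(lo,hi,ce[i].round(),st[i,4],Q.mean(0).round(1),cv2.minAreaRect(Q[:,:2].astype(np.float32)))
E
```

```text
t table z [-1.51902113  1.5632183   2.30240018]
[545.39738595 197.01931135 109.52671413] [ 542.81670057 -173.80481136  123.03354711]
z100 [  9 109  16 153 364] [615.5 560.4 100.1] ((616.5660400390625, 559.9796142578125), (356.4804992675781, 7.879644870758057), 0.05579599738121033)
z100 [504 119   9  95 167] [ 671.7 -559.8   99.6] ((666.3759155273438, -559.5032348632812), (6.422301292419434, 217.6539306640625), 89.9738998413086)
z100 [519 130  15  32  81] [ 704.6 -597.2  100. ] ((707.53369140625, -596.3236083984375), (76.26148986816406, 28.218095779418945), 23.256925582885742)
z100 [349 162  12  11  94] [ 654.  -208.3  100.8] ((654.485595703125, -209.1968994140625), (21.580982208251953, 23.413087844848633), 50.23660659790039)
z100 [549 164   8  31  63] [ 631.6 -665.5   99.1] ((635.7350463867188, -664.744873046875), (69.58384704589844, 13.572265625), 9.002598762512207)
z100 [ 116  170   91   83 3883] [554.8 211.7 101.2] ((555.832275390625, 211.70541381835938), (131.85086059570312, 172.71270751953125), 20.336929321289062)
z100 [321 172  11  12  95] [ 631.  -146.7  101.5] ((631.458984375
[... 9622 characters left out ...]
.7] ((341.2541809082031, 541.9525146484375), (82.14771270751953, 14.610917091369629), 3.1753320693969727)
110 128 [340. 150.] 72 [565.2 195.6 119.4] ((566.1041259765625, 195.8011932373047), (30.351682662963867, 10.119729995727539), 28.51972198486328)
110 128 [250. 243.] 123 [ 549.5 -178.   120.1] ((548.0579833984375, -176.55361938476562), (22.21479034423828, 23.2928466796875), 19.919734954833984)
110 128 [221. 265.] 111 [ 531.2 -250.5  114.1] ((530.2182006835938, -248.97280883789062), (25.282711029052734, 23.79730224609375), 37.13905334472656)
110 128 [190. 284.] 98 [ 512.3 -322.2  120.8] ((511.57977294921875, -321.63958740234375), (17.337421417236328, 17.335731506347656), 28.08936309814453)
```

```bash
sleep 1
```

```text
(no output)
```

The measurements agree with the given sizes. The two cameras differ by about 4 mm in x, so I take the mean:

| Item | Position (x, y) mm | Other |
|---|---|---|
| Housing | (557.5, 212) | yaw 20.3° |
| Tab | as predicted | shutter is shut |
| Drum pin | (545.5, -175.2) | top at 122 mm, 23 mm wide |

I'll check the crops, then push the shutter.

View pics/cb.png

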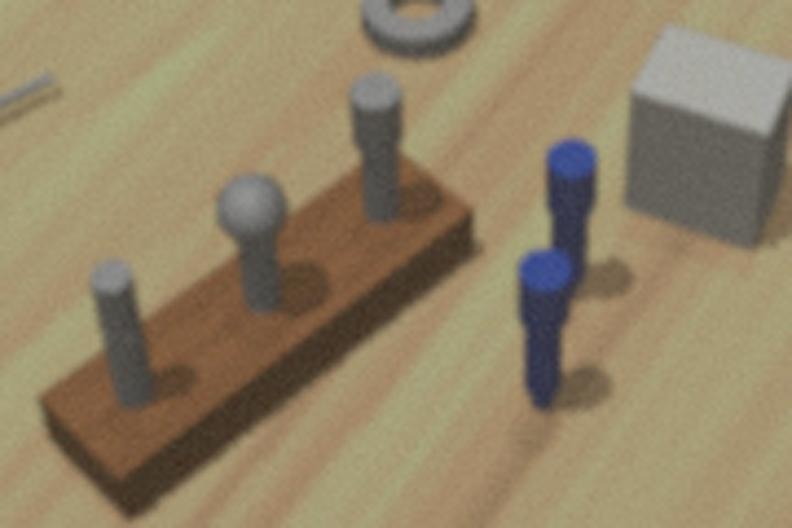

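View pics/ca.png

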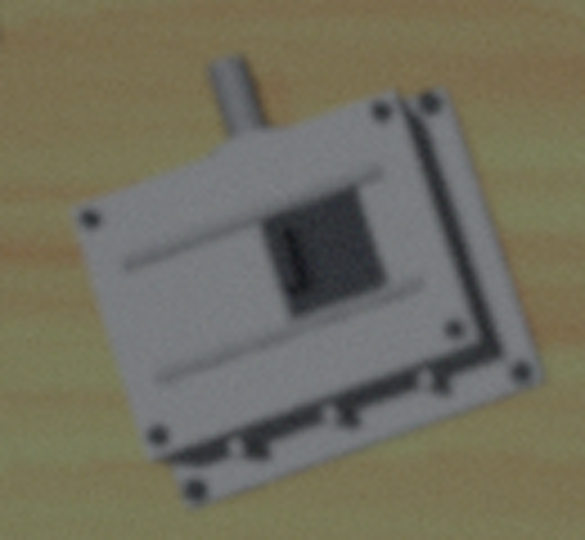

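```bash
cat >> h.py <<'E'
HY=np.deg2rad(20.3); HX=np.array([np.cos(HY),np.sin(HY),0]); HYv=np.array([-np.sin(HY),np.cos(HY),0])
H0=np.array([557.5,212.,0]); W0=H0-30*HYv
def hp(x,y,z): return H0+x*HX+y*HYv+np.array([0,0,z])
E
python3 - <<'E'
from workcell import arm
from h import *
print(arm.read_tcp_rot(),arm.read_width())
for y in (20.3,-159.7): print(y,arm.solve_ik(list(W0+[0,0,160]),[180,0,y]))
for y in (76.2,-103.8): print(y,arm.solve_ik([545.5,-175.2,90],[180,0,y]),arm.solve_ik([545.5,-175.2,200],[180,0,y]))
print(W0)
E
```

```text
[-1.79899694e+02 -1.31738368e-02  1.53941194e+02] 0.9978665239845036
20.3 [ 1.03733200e+01  1.04476912e+01  9.40647146e+01 -2.54444375e-14
  7.54875942e+01  8.00733200e+01]
-159.7 [ 10.37331996  10.44769119  94.06471456   0.          75.48759425
 -99.92668004]
76.2 [-25.69067789  11.33748145 101.016552     0.          67.64596655
 -11.89067789] [-25.69067789   5.43876722  95.23613304   0.          79.32509975
 -11.89067789]
-103.8 None None
[567.90806955 183.86333196   0.        ]
```

The crop confirms the pin: drum head on the rack at (376,95), ball at (252,205), plain at (113,275), blue decoys off the rack. The shutter is over the window, with its tab towards the +y side. I'll push the tab with shut fingers.

Run:
```python
from workcell import arm
from h import *
O=[180,0,20.3]
arm.gripper_close(30)
arm.reach(list(hp(0,-42,175)),O)
print(arm.read_time(),arm.read_contact_force())
arm.line_to(list(hp(0,-42,113)),v=120)
print(arm.read_ee_pos(),arm.read_contact_force())
print(arm.line_to(list(hp(0,17,113)),v=80,stop_force=15))
print(arm.line_to(list(hp(0,40,113)),v=30,stop_force=12), arm.read_contact_force())
p=np.array(arm.read_ee_pos());print((p-H0)@HX,(p-H0)@HYv,p[2],arm.read_time())
arm.line_to(list(p-10*HYv),v=100)
arm.line_to(list(p-10*HYv+[0,0,90]),v=200)
arm.gripper_open()
arm.reach([545.5,-175.2,200],[180,0,76.2])
for n in("scene","top"):
    d=arm.read_camera(n); pickle.dump(d,open(f"{n}1.pkl","wb")); cv2.imwrite(f"pics/{n}1.png",d["color"])
    if n=="top": cv2.imwrite("pics/ct1.png",cv2.resize(d["color"][150:270,100:230],None,fx=4.5,fy=4.5,interpolation=2))
print(arm.read_time(),arm.read_ee_pos(),arm.read_contact_force())
```

```text
2.65 [-0.76602707  0.22868528  0.80519602]
[572.37664082 172.91250881 113.45624767] [-0.02226846  0.64903718  0.09799135]
False
False [-0.10595081  0.26775023  0.49000197]
0.019238773650898305 39.94350760909855 113.02174041980413 5.1167
8.3833 [ 545.8225534  -174.27045298  200.01233959] [ 0.67500132  0.66453485 -0.39163593]
```

View pics/ct1.png

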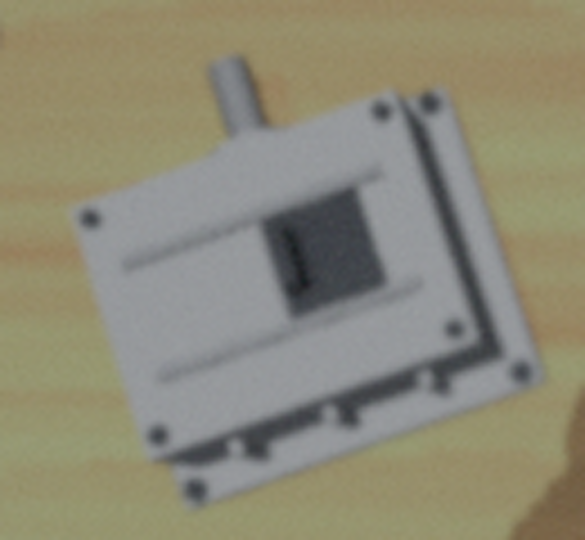

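View pics/scene1.png

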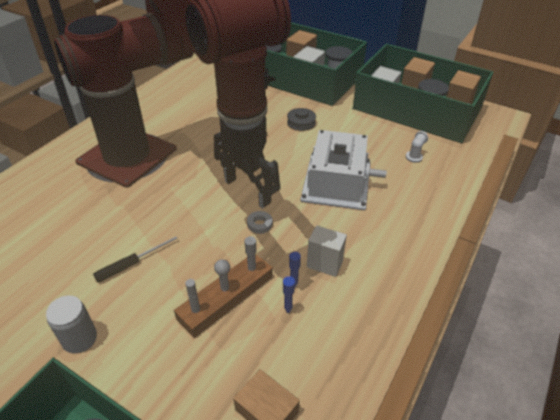

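Run:
```python
from h import *
for n in "top","scene":
    d=pickle.load(open(n+"1.pkl","rb"));C=cloud(d);X=C.reshape(-1,3)-H0
    x=X@HX;y=X@HYv;z=X[:,2];m=(abs(x)<40)&(abs(y)<95)&(d["z_map"].ravel()>0)
    t=m&(z>120)
    print(n,"tab",t.sum(),x[t].mean(),y[t].mean(),np.percentile(y[t],[5,95]))
    w=m&(z<85)&(z>30)&(abs(y+30)<25); print("well",w.sum(),np.median(x[w]),np.median(y[w]),np.percentile(z[w],[5,50,95]),np.percentile(x[w],[2,98]),np.percentile(y[w],[2,98]))
```

```text
top tab 71 -3.209798603583423 -13.670719021166526 [-17.29557999  -9.39436003]
  return _methods._mean(a, axis=axis, dtype=dtype,
  ret = ret.dtype.type(ret / rcount)
Traceback (most recent call last):
IndexError: index -1 is out of bounds for axis 0 with size 0
```

Run:
```python
from h import *
from workcell import arm
print(arm.read_ee_pos(),arm.read_tcp_rot(),arm.read_qpos(),arm.read_width(),arm.read_time())
for n in "top","scene":
    d=pickle.load(open(n+"1.pkl","rb"));print(proj(d,[[545.5,-175.2,200],[545.5,-175.2,122]]))
d=arm.read_camera("scene"); cv2.imwrite("pics/scene2.png",d["color"])
d=arm.read_camera("top"); cv2.imwrite("pics/top2.png",d["color"])
```

```text
[ 545.8225534  -174.27045298  200.01233959] [ 1.79996040e+02 -1.30945856e-02  7.62560225e+01] [-2.56008205e+01  5.43885265e+00  9.52347047e+01  1.38687757e-02
  7.93252583e+01 -1.18594114e+01] 0.9975376985763876 8.3833
[[345.12467331 210.96608196]
 [340.60562184 215.78486306]]
[[247.36033086 212.46543477]
 [249.07880315 240.28253093]]
```

View pics/scene2.png

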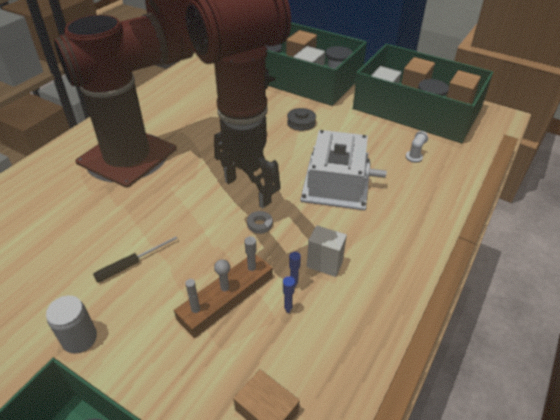

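View pics/top2.png

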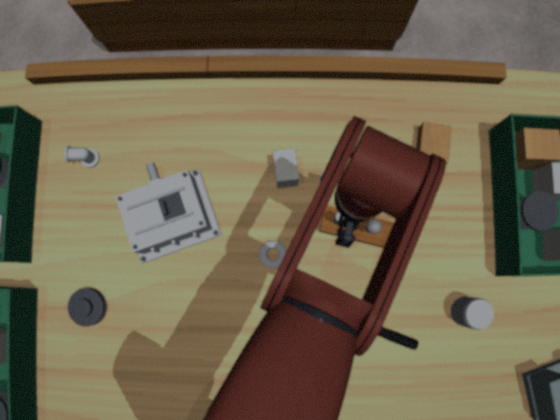

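Run:
```python
from h import *
for n in "scene","top":
    d=pickle.load(open(n+"1.pkl","rb"));C=cloud(d)
    P=C.reshape(-1,3);v=np.abs(P[:,:2]-[545.5,-175.2]).max(1)<90
    m=v&(P[:,2]>150)&(P[:,2]<330)&(d["z_map"].ravel()>0)
    print(n,m.sum())
    a=np.deg2rad(-13.8);J=np.array([np.cos(a),np.sin(a)]);q=(P[:,:2]-[545.5,-175.2])@J;s=(P[:,:2]-[545.5,-175.2])@[-J[1],J[0]]
    for z in range(150,330,10):
        k=m&(P[:,2]>=z)&(P[:,2]<z+10)
        if k.sum(): print(z,k.sum(),np.percentile(q[k],[0,10,50,90,100]).round(),np.percentile(s[k],[0,50,100]).round())
d=pickle.load(open("scene1.pkl","rb"))
cv2.imwrite("pics/cg.png",cv2.resize(d["color"][100:220,190:300],None,fx=5,fy=5,interpolation=2))
```

```text
scene 1218
240 12 [-46. -44. -43.  49.  50.] [-7. -1. 10.]
250 76 [-56. -44. -42.  54.  56.] [-10.  -4.  10.]
260 101 [-55. -44.  44.  57.  58.] [-11.  -4.  12.]
270 104 [-56. -44. -41.  56.  58.] [-10.  -5.  13.]
280 80 [-49. -46. -43.  54.  57.] [-11.  -5.  14.]
290 127 [-75. -63.  48.  74.  75.] [-13.  -9.  14.]
300 244 [-72. -65.  41.  74.  75.] [-15.  -5.  14.]
310 246 [-71. -60.  33.  71.  75.] [-17. -10.  14.]
320 228 [-69. -59.  29.  71.  73.] [-18. -10.  14.]
top 210
250 1 [-52. -52. -52. -52. -52.] [12. 12. 12.]
260 1 [-47. -47. -47. -47. -47.] [12. 12. 12.]
280 1 [-45. -45. -45. -45. -45.] [5. 5. 5.]
290 25 [-75. -69. -54. -48. -47.] [-9. 11. 14.]
300 57 [-75. -75. -69. -46. -35.] [-11.   7.  18.]
310 71 [-74. -71. -42. -37. -30.] [-16.   9.  18.]
320 54 [-73. -72. -69. -32. -28.] [-16.   9.  18.]
```

View pics/cg.png

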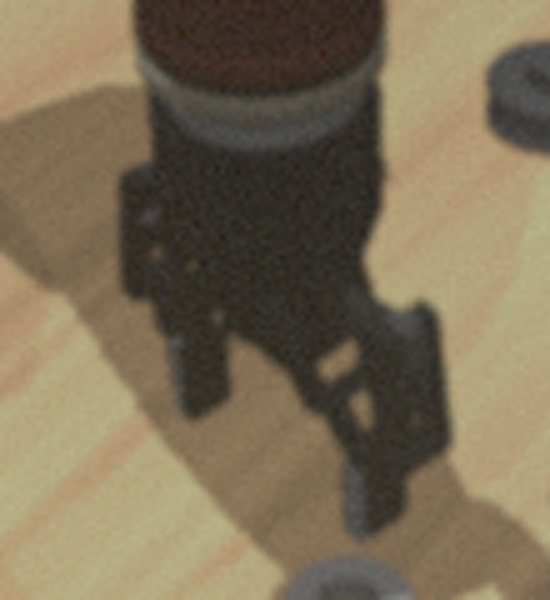

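The shutter didn't move. The depth data explain why: with the reported TCP at z=200, the open fingertips are actually at about z=243. Even allowing 13 mm for the opening swing, that is about 30 mm too high, so the shut fingers passed over the tab. I'll measure the tips with the gripper shut.

Run:
```python
from h import *
from workcell import arm
arm.gripper_close(30)
d=arm.read_camera("scene");pickle.dump(d,open("scene3.pkl","wb"));print(arm.read_width(),arm.read_ee_pos(),arm.read_time())
cv2.imwrite("pics/cg3.png",cv2.resize(d["color"][100:220,190:300],None,fx=5,fy=5,interpolation=2))
P=cloud(d).reshape(-1,3)
c=np.array(arm.read_ee_pos())
a=np.deg2rad(-13.8);J=np.array([np.cos(a),np.sin(a)]);D=P[:,:2]-c[:2];q=D@J;s=D@[-J[1],J[0]]
m=(abs(q)<60)&(abs(s)<30)&(P[:,2]>150)&(P[:,2]<330)&(d["z_map"].ravel()>0)
for z in range(150,300,4):
    k=m&(P[:,2]>=z)&(P[:,2]<z+4)
    if k.sum(): print(z,k.sum(),np.percentile(q[k],[0,50,100]).round(),np.percentile(s[k],[0,50,100]).round())
```

```text
0.00019403419413122256 [ 545.48937435 -175.21693269  199.99690525] 9.3
234 7 [-5.  7.  7.] [-9. -5.  3.]
238 13 [-6.  5. 12.] [-11. -10.   8.]
242 16 [-6.  6. 14.] [-11.  -8.   5.]
246 32 [-14.   9.  15.] [-12.  -6.   7.]
250 23 [-14.   9.  15.] [-10.  -6.   8.]
254 24 [-6.  8. 15.] [-11.  -6.   7.]
258 26 [-12.   8.  14.] [-12.  -7.   7.]
262 22 [-14.   7.  15.] [-10.  -6.   1.]
266 14 [-4.  9. 14.] [-10.  -7.  -4.]
270 15 [-6.  1. 14.] [-11. -10.  -4.]
274 11 [-14.   3.  13.] [-12. -11.  -5.]
278 26 [-27.   1.  29.] [-13. -11.  -6.]
282 48 [-32.   7.  34.] [-14. -11.  13.]
286 76 [-34.  11.  35.] [-13. -10.  11.]
290 51 [-38.  13.  40.] [-12. -11.  10.]
294 36 [-42.  15.  43.] [-13. -10.  13.]
298 66 [-43.  15.  46.] [-16. -11.  17.]
```

View pics/cg3.png

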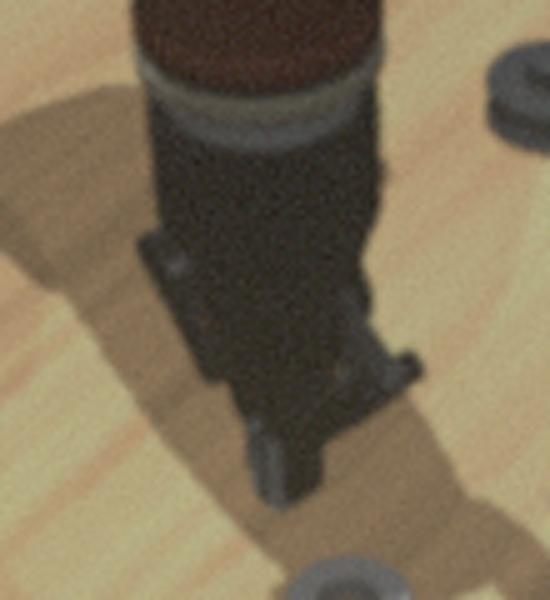

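The shut tips are at about z=232 while the TCP reads 200, so the real fingertips sit about 32 mm behind the reported TCP. I'll pin that down by lightly touching the shutter top (104 mm), then push again.

Run:
```python
from workcell import arm
from h import *
O=[180,0,20.3]
arm.reach(list(hp(0,-42,130)),O)
arm.line_to(list(hp(0,-42,84)),v=120)
print(arm.read_contact_force())
print(arm.line_to(list(hp(0,-42,64)),v=20,stop_force=4))
p=np.array(arm.read_ee_pos()); print("touch",p,arm.read_contact_force()); dz=104-p[2]; print("dz",dz)
if not 25<dz<39: raise SystemExit
z=113-dz
arm.line_to(list(hp(0,-42,z)),v=60)
print(arm.line_to(list(hp(0,17,z)),v=80,stop_force=15))
print(arm.line_to(list(hp(0,40,z)),v=30,stop_force=12), arm.read_contact_force())
p=np.array(arm.read_ee_pos());print((p-H0)@HX,(p-H0)@HYv,p[2],arm.read_time())
arm.line_to(list(p-10*HYv),v=100)
arm.line_to(list(p-10*HYv+[0,0,60]),v=200)
```

```text
[-0.09790579 -0.53744085  0.36338251]
True
touch [572.00504879 172.64984115  70.04647395] [-1.45578408 -0.19962994  5.87718209]
dz 33.95352604525431
False
True [ 1.32109855 -4.42025389  2.82855109]
0.19443738553519077 25.033686472370864 79.10939916616876 13.6167
```

The shutter met its stop at finger y=25.0 mm, against 25.5 expected. The TCP offset is 34 mm. Next I'll look, then grasp the pin.

Run:
```python
from workcell import arm
from h import *
arm.gripper_open()
arm.reach([545.5,-175.2,140],[180,0,76.2])
for n in("scene","top"):
    d=arm.read_camera(n); pickle.dump(d,open(f"{n}4.pkl","wb"))
    cv2.imwrite(f"pics/{n}4.png",d["color"])
    X=cloud(d).reshape(-1,3)-H0
    x=X@HX;y=X@HYv;z=X[:,2];m=(abs(x)<40)&(abs(y)<95)&(d["z_map"].ravel()>0)
    t=m&(z>120)
    print(n,"tab",t.sum(),x[t].mean(),y[t].mean())
    w=m&(z<90)&(z>30)&(abs(y+30)<25); print("well",w.sum())
    if w.sum(): print(np.median(x[w]),np.median(y[w]),np.percentile(z[w],[5,50,95]),np.percentile(x[w],[2,98]),np.percentile(y[w],[2,98]))
d=pickle.load(open("top4.pkl","rb"));cv2.imwrite("pics/ct4.png",cv2.resize(d["color"][170:250,120:215],None,fx=6,fy=6,interpolation=2))
print(arm.read_time())
```

```text
scene tab 63 2.1240872610217116 41.2241575317322
well 49
1.1990576355285243 -14.189930520696747 [74.72650504 84.23755281 88.97208591] [-11.99518722  13.6477662 ] [-20.3294034  -10.50667171]
top tab 69 -2.534058406933653 43.67164830158129
well 175
6.820861275483535 -23.473538553243518 [38.75667915 55.90035765 87.05241048] [-8.4213831  16.70121622] [-38.2442935  -11.09150737]
16.7
```

View pics/ct4.png

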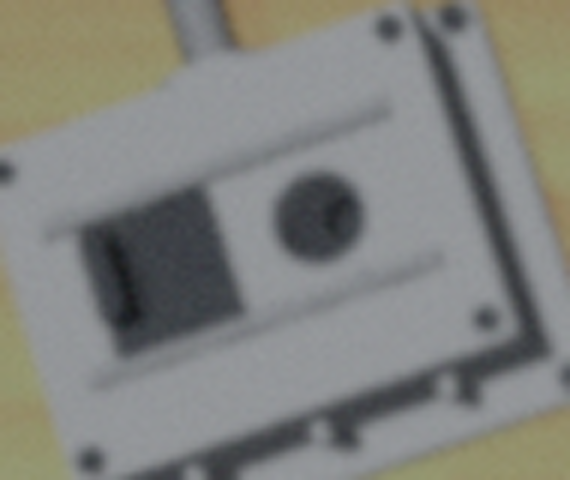

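View pics/scene4.png

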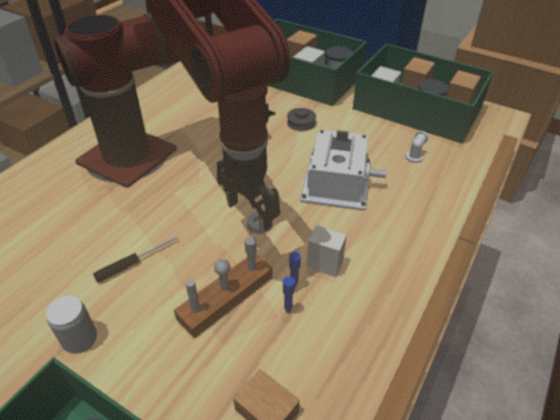

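The window is open: in the top crop it shows at (319,215), with a darker spot inside at (340,210) that may be the hole. The tab is at y=+42 to 44 mm against 45 expected. I'll compute both from the image and depth.

Run:
```python
from h import *
d=pickle.load(open("top4.pkl","rb"))
g=cv2.GaussianBlur(cv2.cvtColor(d["color"],cv2.COLOR_BGR2GRAY),(3,3),0)
r=g[170:250,120:215]; print(g[196:217,163:186])
u=cv2.resize(g,None,fx=4,fy=4,interpolation=2)
mk=(u<88).astype(np.uint8)
for th in(75,85,95,105):
    n,l,s,c=cv2.connectedComponentsWithStats((u<th).astype(np.uint8))
    i=l[206*4+2,172*4]
    if i: 
        uv=(c[i]-1.5)/4; P=onplane(d,uv,100)[0]-H0; print(th,uv,s[i],"win",P@HX,P@HYv)
C=cloud(d);X=C.reshape(-1,3)-H0;x=X@HX;y=X@HYv;z=X[:,2]
m=(abs(x)<25)&(abs(y+30)<25)&(d["z_map"].ravel()>0)
hol=m&(z<49)&(z>20);print("hole depth pts",hol.sum(),x[hol].mean(),y[hol].mean(),z[hol].mean(),x[hol].min(),x[hol].max(),y[hol].min(),y[hol].max())
pl=m&(z<62)&(z>50);print("plate pts",pl.sum(),np.median(z[pl]),[x[pl].min(),x[pl].max(),y[pl].min(),y[pl].max()])
idx=np.argwhere(hol.reshape(420,560));print(idx.mean(0))
```

```text
[[129 129 131 135 139 141 144 145 146 146 145 145 146 148 149 150 150 149
  149 151 151 150 150]
 [134 136 139 143 146 146 145 142 140 137 136 136 139 143 146 148 149 150
  150 150 150 150 150]
 [142 144 146 146 146 142 136 129 123 118 115 116 122 129 137 143 148 150
  150 150 150 150 150]
 [148 149 148 146 140 131 118 107  99  93  89  90  96 107 120 133 142 148
  150 150 150 150 150]
 [150 150 147 141 129 113  97  86  78  72  69  70  74  83  98 115 131 143
  149 151 151 150 150]
 [150 148 143 131 114  95  80  72  67  63  61  61  62  67  78  96 117 135
  146 149 150 150 150]
 [149 145 135 118  98  81  70  65  62  61  60  58  56  57  63  78 103 127
  142 148 150 150 150]
 [149 141 126 105  85  72  65  62  61  62  60  56  51  48  52  65  89 117
  138 147 149 149 150]
 [148 139 119  95  77  68  63  60  61  62  58  51  45  45  50  60  81 109
  133 146 149 149 150]
 [147 137 116  91  73  65  61  60  60  60  56  48  43  47  54  62  79 106
  131 145 149 150 150]
 [147 136 115  89  70  62  60  60  60  59  55  48  45  50  58  66  81 106
  131 145 150 150 150]
 [147 137 116  90  70  61  60  60
[... 981 characters left out ...]
 48   48 1848] win -1.4609307603889177 -30.18602866270037
85 [172.68257646 205.81348471] [ 667  799   52   52 2158] win -1.3768429597839589 -30.110222434080246
95 [172.66738683 205.82664609] [ 665  797   56   56 2430] win -1.3927463467968741 -30.069847683478912
105 [172.67812847 205.80678452] [ 664  795   58   60 2701] win -1.359617138294594 -30.105535688037907
hole depth pts 23 7.17785410076316 -28.54036914109634 39.88141643059088 1.9759790444435485 11.597216312082477 -33.9070982870425 -23.382004441704638
plate pts 111 55.5452999578788 [np.float64(-9.389640182010103), np.float64(19.020681971656767), np.float64(-39.24116011460713), np.float64(-10.101833089183273)]
[206.2173913  176.91304348]
```

The depth map shows the hole too (z≈40 inside it). I'll refine the mouth position, then grasp and lift the pin.

Run:
```python
from h import *
from workcell import arm
d=pickle.load(open("top4.pkl","rb"))
g=cv2.GaussianBlur(cv2.cvtColor(d["color"],cv2.COLOR_BGR2GRAY),(3,3),0)
u=cv2.resize(g,None,fx=4,fy=4,interpolation=2)
for th in(52,55,57):
    n,l,s,c=cv2.connectedComponentsWithStats((u<th).astype(np.uint8)); i=l[205*4+2,175*4+2]
    uv=(c[i]-1.5)/4; P=onplane(d,uv,55)[0]-H0; print(th,uv,s[i],"hole-window",P@HX+1.4,P@HYv+30.1)
arm.line_to([545.5,-175.2,54],v=150)
print(arm.read_contact_force(),arm.read_ee_pos())
arm.gripper_close(60)
print("w",arm.read_width(),arm.read_contact_force(),arm.read_ee_pos())
arm.line_to([545.5,-175.2,64],v=40)
print(arm.read_contact_force())
arm.line_to([545.5,-175.2,150],v=150)
print(arm.read_contact_force(),arm.read_width(),arm.read_time())
d=arm.read_camera("scene");cv2.imwrite("pics/scene5.png",d["color"]);pickle.dump(d,open("scene5.pkl","wb"))
cv2.imwrite("pics/cg5.png",cv2.resize(d["color"][130:330,160:360],None,fx=3,fy=3,interpolation=2))
```

```text
52 [175.23573059 205.10216895] [696 812  15  22 219] hole-window 9.145342167914643 1.865079314959079
55 [175.22195513 205.16586538] [694 811  19  25 312] hole-window 9.018306811163113 1.9398659170667187
57 [175.17866492 205.17604712] [693 810  20  27 382] hole-window 9.030114089452779 2.040577797646975
[0.06838794 0.07831007 1.19751108] [ 546.13688409 -175.31429367   54.68578224]
w 0.2665958150918709 [0.08411234 0.55470473 2.53576242] [ 545.93101505 -175.4279912    54.65117915]
[-0.85049448 -0.29561124 -1.76271468]
[-0.18898017 -0.14540554 -2.59690946] 0.2653740949626096 19.15
```

View pics/cg5.png

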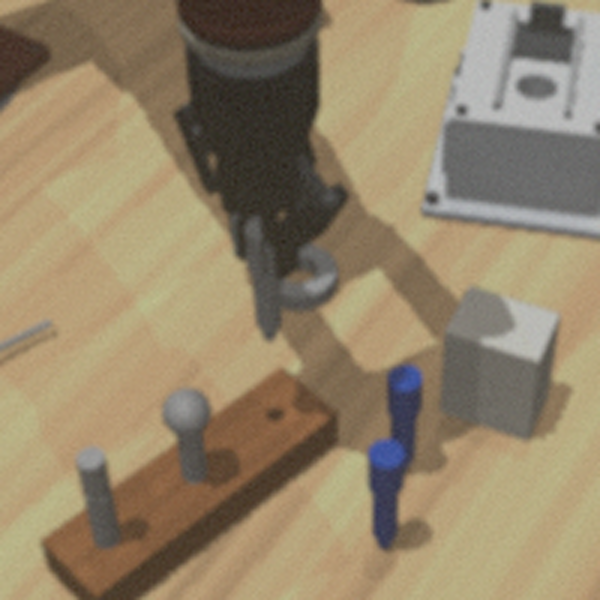

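The pin is held (width 22.6 mm, weight felt), hangs upright at (262,280) in the crop, and the other pins are still in place. I'll check the window centre in the scene view and the pin tip's position before inserting.

Run:
```python
from h import *
d=pickle.load(open("scene4.pkl","rb"))
g=cv2.GaussianBlur(cv2.cvtColor(d["color"],cv2.COLOR_BGR2GRAY),(3,3),0)
print(g[150:168,328:352])
u=cv2.resize(g,None,fx=4,fy=4,interpolation=2)
for th in(85,95,105,115):
    n,l,s,c=cv2.connectedComponentsWithStats((u<th).astype(np.uint8)); i=l[159*4+2,339*4+2]
    if i:
        uv=(c[i]-1.5)/4; P=onplane(d,uv,100)[0]-H0; print(th,uv,s[i],"win",P@HX,P@HYv)
d=pickle.load(open("scene5.pkl","rb"));P=cloud(d).reshape(-1,3)
D=P-[545.5,-175.2,0];m=(np.hypot(D[:,0],D[:,1])<22)&(d["z_map"].ravel()>0)&(P[:,2]>90)&(P[:,2]<215)
for z in range(100,200,8):
    k=m&(P[:,2]>=z)&(P[:,2]<z+8)
    if k.sum(): print(z,k.sum(),D[k].mean(0).round(1)[:2])
```

```text
[[150 144 148 159 168 170 170 168 163 158 153 147 141 138 137 135 130 123
  119 116 113 116 130 144]
 [149 149 161 176 183 186 186 184 181 179 177 174 171 169 169 167 162 157
  153 149 145 142 144 149]
 [149 153 169 182 187 189 189 187 186 186 185 184 184 184 185 183 181 179
  177 175 171 163 156 155]
 [148 155 172 184 187 187 185 182 180 181 180 180 182 184 185 186 186 186
  186 185 182 173 162 156]
 [146 154 173 184 184 179 172 166 162 161 162 164 168 172 176 181 185 187
  186 186 184 175 163 156]
 [146 155 173 181 175 161 148 139 135 134 135 138 143 149 157 168 178 184
  185 185 183 174 161 156]
 [148 160 174 175 159 137 121 113 111 112 114 116 119 124 132 146 163 176
  183 184 181 172 160 157]
 [151 166 177 168 143 117 104 100 101 104 106 108 109 110 114 124 142 163
  179 184 180 171 161 160]
 [153 171 179 165 136 110  99  98 101 103 105 107 108 107 106 111 126 151
  174 183 179 169 160 162]
 [156 174 181 168 141 115 102 100 101 103 105 107 108 107 105 106 119 145
  171 182 176 164 157 161]
 [162 178 184 175 155 132 115 107 105 106 107 107 109 109 109 112 126 151
  173 181 174 16
[... 328 characters left out ...]
186 185 185 185 184 182 180 179 178 178 181 183 185 185 186
  185 180 169 159 158 166]
 [178 186 187 186 186 186 186 187 186 184 185 185 185 186 186 186 186 186
  185 178 166 157 160 171]
 [182 187 187 187 187 186 186 186 185 185 186 187 186 186 186 185 186 186
  184 174 158 150 158 174]
 [185 186 187 188 187 187 186 185 185 186 187 187 186 186 185 185 186 186
  182 169 148 139 153 173]]
115 [338.09955296 158.46578404] [1333  625   44   21  727] win 0.7833770027793174 -29.237743064692506
116 11 [ 2.9 -2.7]
124 6 [ 5.  -4.7]
132 23 [ 3.5 -5. ]
140 28 [ 4.7 -4.7]
148 25 [ 4.  -4.3]
156 26 [ 4.8 -3.4]
164 23 [ 3.6 -5.4]
172 18 [ 1.9 -6.6]
180 17 [-0.3 -9.1]
188 50 [ 2.5 -8.5]
196 42 [ 0.4 -9.3]
```

Both views put the window within 0.5–1.5 mm of the model, and the pin hangs upright with its tip at z≈116 as expected. I'll move over and go down off-axis towards the suspected hole, at about (+4.5, +1) from the axis, until a light touch.

```bash
cat >> h.py <<'E'
OFF=33.65  # cmd z minus pin tip z
def wp(x,y,tip): return list(hp(x,-30+y,tip+OFF))
E
python3 - <<'E'
from workcell import arm
from h import *
arm.line_to([545.5,-175.2,185],v=200)
arm.reach(wp(4.5,1,150),[180,0,20.3])
print(arm.read_time(),arm.read_ee_pos())
print(arm.line_to(wp(4.5,1,105),v=100,stop_force=8))
b=np.array(arm.read_contact_force());print(b)
s=arm.line_to(wp(4.5,1,62),v=50,stop_force=6); print(s,arm.read_contact_force(),arm.read_ee_pos()[2]-OFF)
if not s:
    s=arm.line_to(wp(4.5,1,48),v=12,stop_force=2.5)
    p=np.array(arm.read_ee_pos());print(s,arm.read_contact_force(),"tip",p[2]-OFF,(p-W0)@HX,(p-W0)@HYv,arm.read_time())
E
```

```text
20.9583 [571.51284578 185.63705584 182.76230462]
False
[ 0.43203063  0.76977699 -2.06780001]
False [-0.17592706  0.48358221 -2.47729592] 62.42546818416685
True [-0.39935645 -0.26235312  3.2177457 ] tip 54.17312711986998 4.361593949756847 1.000206871394696 23.2667
```

The tip touched the plate at 54.2 mm (55 expected, under about 5 N). Now the spiral at light pressure, centred on the suspected spot.

```bash
cat > spiral.py <<'E'
from workcell import arm
from h import *
def rel():
    p=np.array(arm.read_ee_pos());return (p-W0)@HX,(p-W0)@HYv,p[2]-OFF
def search(cx,cy,zp=53.7,rmax=6,lim=7.8,tmax=45):
    pts=[(cx,cy)];th=0.
    while True:
        r=1.8*th/(2*np.pi)
        if r>rmax:break
        x,y=cx+r*np.cos(th),cy+r*np.sin(th)
        if np.hypot(x,y)<lim: pts.append((x,y))
        th+=min(1.0,1.5/max(r,.5))
    for x,y in pts:
        hit=arm.line_to(wp(x,y,zp),v=12,stop_force=6)
        f=np.array(arm.read_contact_force());q=rel()
        print("(%.1f %.1f) hit %d f %s at %.1f %.1f %.1f"%(x,y,hit,f.round(1),*q))
        if f[2]<0.5 or hit:
            a=(q[0],q[1])
            s=arm.line_to(wp(*a,48.5),v=25,stop_force=3.5); q=rel()
            print("  probe",s,arm.read_contact_force().round(1) if hasattr(arm.read_contact_force(),'round') else arm.read_contact_force(),"%.1f %.1f %.1f"%q)
            if q[2]<50.5: return True
            arm.line_to(wp(*a,zp),v=25)
        if arm.read_time()>tmax: break
    return False
E
python3 - <<'E'
from spiral import *
print(search(5.8,1.4),arm.read_time())
E
```

```text
(5.8 1.4) hit 0 f [-2.  -1.8  4.7] at 5.4 1.1 53.6
(5.8 1.4) hit 0 f [-2.  -3.3  4.3] at 5.5 1.2 53.6
(6.0 1.6) hit 0 f [-2.3 -2.9  3.5] at 5.9 1.6 53.7
(5.6 1.9) hit 0 f [-1.3 -3.5  4.2] at 5.8 1.8 53.8
(4.9 1.5) hit 0 f [-0.2 -2.1  3.5] at 5.4 1.7 53.9
(5.1 0.5) hit 0 f [-0.4  1.3  3.6] at 5.2 1.2 53.7
(6.2 0.0) hit 0 f [-2.9  2.5  3.8] at 5.9 0.6 53.5
(7.5 0.9) hit 0 f [-2.2 -1.1  3.8] at 7.0 0.7 53.4
(6.3 3.5) hit 0 f [-0.8 -0.7  3.4] at 7.0 3.6 54.1
(4.7 3.5) hit 0 f [3.7 1.7 2.9] at 5.9 3.5 54.4
(3.5 2.6) hit 0 f [2.9 1.6 3.8] at 4.0 2.7 54.0
(3.1 1.1) hit 0 f [1.3 2.9 4.4] at 3.0 1.4 53.7
(3.5 -0.4) hit 0 f [-0.   3.8  4.2] at 3.0 -0.1 53.4
(4.6 -1.4) hit 0 f [-2.1  2.6  4.8] at 3.9 -1.3 53.3
(6.1 -1.8) hit 0 f [-3.   0.9  3.9] at 5.5 -2.1 53.3
(7.6 -1.4) hit 0 f [-0.4  0.4 -2.5] at 7.6 -1.8 52.9
  probe False [ 0.2 -0.1 -1.5] 7.3 -1.8 48.0
True 28.0833
```

The tip dropped in at (7.3, -1.8), with the force back to weight only. Next I'll push it home.

Run:
```python
from spiral import *
x,y,_=rel()
s=arm.line_to(wp(x,y,43.5),v=25,stop_force=8); print(s,rel(),arm.read_contact_force())
s=arm.line_to(wp(x,y,39),v=10,stop_force=6); print(s,rel(),arm.read_contact_force(),arm.read_time())
```

```text
False (np.float64(6.995685426365426), np.float64(-1.7683792896382289), np.float64(43.17488264350286)) [ 5.42951635e-01 -1.08413391e-03 -2.22431048e+00]
True (np.float64(7.565380055444837), np.float64(-1.857928464214113), np.float64(39.61936914842983)) [-0.15161051 -0.46856191  4.06379239] 28.9417
```

The shoulder is seated: the plate pushed back at 6 N with the tip at 39.6 mm, which is 41 mm plus the spring yield. I'll relieve the spring, release, and go straight up.

Run:
```python
from spiral import *
x,y,_=rel()
arm.line_to(wp(x,y,40.8),v=10); print(rel(),arm.read_contact_force())
arm.gripper_open(); print(arm.read_width(),arm.read_contact_force())
arm.line_to(wp(x,y,130),v=100); print(arm.read_contact_force())
arm.reach([420,-50,250],[180,0,60])
for n in("scene","top"):
    d=arm.read_camera(n); pickle.dump(d,open(f"{n}6.pkl","wb"));cv2.imwrite(f"pics/{n}6.png",d["color"])
    X=cloud(d).reshape(-1,3)-H0;xx=X@HX;yy=X@HYv;z=X[:,2]
    m=(abs(xx-7)<18)&(abs(yy+31)<20)&(z>115)&(z<220)
    print(n,m.sum(),np.percentile(z[m],[50,95]) if m.any() else 0, xx[m].mean(),yy[m].mean()+30)
    t=(abs(xx)<25)&(abs(yy-45)<20)&(z>120); print("tab",yy[t].mean())
    for z0 in (110,120,130,138):
        k=m&(z>=z0)&(z<z0+8)
        if k.any(): print(z0,k.sum(),xx[k].mean(),yy[k].mean()+30)
print(arm.read_time())
cv2.imwrite("pics/cs6.png",cv2.resize(pickle.load(open("scene6.pkl","rb"))["color"][110:215,290:395],None,fx=5,fy=5,interpolation=2))
```

```text
(np.float64(7.589356476144462), np.float64(-1.8693933598242445), np.float64(40.728363543627474)) [-0.01475787 -1.46024443  1.43732047]
1.0011438993164559 [ 0.01354611 -0.31676787 -0.28016183]
[ 0.03767525  0.65821019 -0.26227303]
scene 130 [136.04663619 144.44244091] 8.40885651520591 -7.872996492404269
tab 41.15966543931552
110 9 8.46671308552072 -10.271868078131256
120 26 7.681803545158951 -10.843857412341485
130 27 9.733905863726058 -10.998380886068567
138 57 8.246757044783651 -4.331707555325103
top 138 [142.33936993 145.31451173] 2.7885191820838475 -2.043540195877952
tab 43.853040078405385
110 1 -4.413798934747852 -6.403920010071346
120 17 -2.2226771905605553 -5.234209911413878
130 9 -3.85772069676919 -4.3965514493661
138 105 4.569220918286697 -1.1718469997981629
32.25
```

View pics/cs6.png

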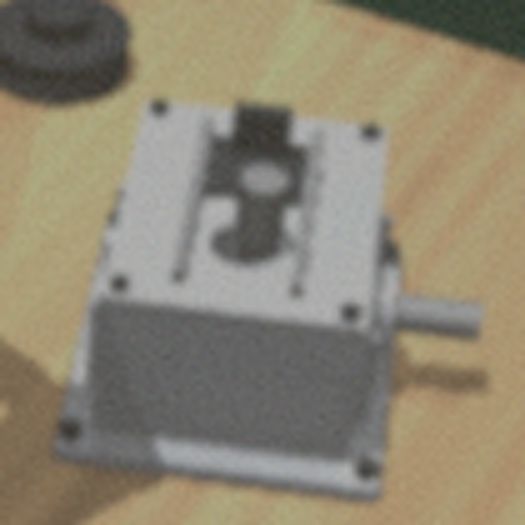

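View pics/scene6.png

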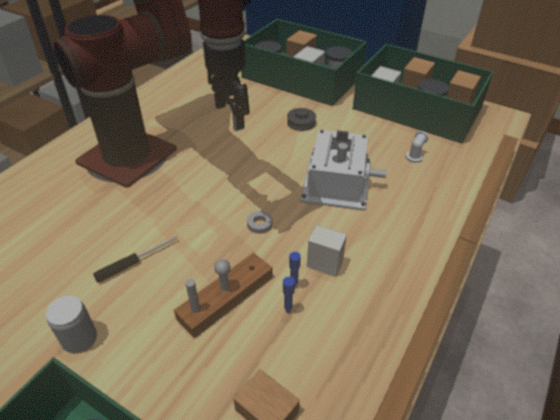

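View pics/top6.png

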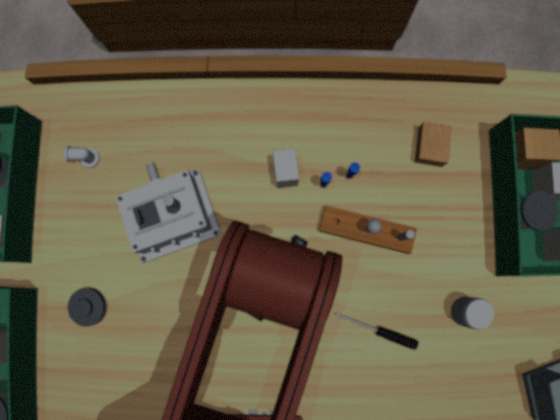

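Top of the head is about 142 mm, as required when home, and it stands upright. The tab travel from depth averages reads 57.5–58 mm rather than 60, so I'll measure it from the tab's top face alone.

Run:
```python
from h import *
for n in("scene","top"):
    r=[]
    for k in "046":
        d=pickle.load(open(n+k+".pkl","rb"));X=cloud(d).reshape(-1,3)-H0;x=X@HX;y=X@HYv;z=X[:,2]
        y0=-15 if k=="0" else 44
        t=(abs(x)<22)&(abs(y-y0)<16)&(z>127.5)&(z<136)
        q=cv2.minAreaRect(np.c_[x,y][t].astype(np.float32)); r.append((t.sum(),np.round(q[0],1),np.round(q[1],1),y[t].mean().round(1),z[t].mean().round(1)))
        g=cv2.cvtColor(d["color"],cv2.COLOR_BGR2GRAY); 
    print(n,*r,sep="\n")
# shutter dark plate extent along y in top view, z=104, on line x=-12
for k in "06":
    d=pickle.load(open("top"+k+".pkl","rb"));g=cv2.cvtColor(d["color"],cv2.COLOR_BGR2GRAY)
    for xx in (-20,-15,17):
        ys=np.arange(-70,75,.5);uv=proj(d,[hp(xx-1.4,y,104) for y in ys]).astype(np.float32)
        p=cv2.remap(g,uv[:,0:1],uv[:,1:2],cv2.INTER_LINEAR).ravel().astype(int);b=ys[p<105]
        print(k,xx,b.min() if len(b) else None,b.max() if len(b) else None,len(b)/2)
```

```text
scene
(np.int64(37), array([  2. , -13.9]), array([11.5, 29.7]), np.float64(-15.5), np.float64(130.5))
(np.int64(37), array([ 2.1, 41.7]), array([28.4, 13.8]), np.float64(42.0), np.float64(130.4))
(np.int64(38), array([ 2.1, 41.9]), array([28.4, 11.5]), np.float64(41.8), np.float64(130.4))
top
(np.int64(53), array([ -2.6, -13.1]), array([ 9. , 29.2]), np.float64(-13.2), np.float64(130.7))
(np.int64(53), array([-1.5, 44.5]), array([27.7,  8.7]), np.float64(44.3), np.float64(131.3))
(np.int64(53), array([-1.6, 44.9]), array([26.6,  9.4]), np.float64(44.3), np.float64(130.6))
0 -20 -54.5 -2.0 53.0
0 -15 -54.5 -2.0 53.0
0 17 -54.5 -1.5 53.5
6 -20 4.5 54.5 50.5
6 -15 -39.0 54.5 68.0
6 17 4.5 56.5 52.5
```

The estimates vary from 57 to 59 mm (edge tracing gives 59), so I'll re-push the tab gently to be sure. There is plenty of room between the pin and the tab, and time is at 32 s.

Run:
```python
from spiral import *
O=[180,0,20.3];z=114-34
def hr():
    p=np.array(arm.read_ee_pos())-H0;return round(p@HX,2),round(p@HYv,2),round(p[2],2)
arm.gripper_close(30)
arm.reach(list(hp(0,12,170)),O)
arm.line_to(list(hp(0,12,z)),v=100,stop_force=10); print(hr(),arm.read_contact_force())
print(arm.line_to(list(hp(0,22,z)),v=40,stop_force=3),hr())
f0=np.array(arm.read_contact_force())
for y in np.arange(22.5,29,.5):
    s=arm.line_to(list(hp(0,y,z)),v=10,stop_force=18); f=np.array(arm.read_contact_force())
    print(y,s,hr(),((f-f0)@HYv).round(2),flush=True)
    if (f-f0)@HYv<-12 or s: break
p=np.array(arm.read_ee_pos())
arm.line_to(list(p-10*HYv),v=60)
arm.line_to(list(p-10*HYv+[0,0,90]),v=150)
arm.reach([420,-50,250],[180,0,60])
for n in("scene","top"):
    d=arm.read_camera(n); pickle.dump(d,open(f"{n}7.pkl","wb"));cv2.imwrite(f"pics/{n}7.png",d["color"])
    X=cloud(d).reshape(-1,3)-H0;x=X@HX;y=X@HYv;zz=X[:,2]
    t=(abs(x)<22)&(abs(y-44)<16)&(zz>127.5)&(zz<136);print(n,"tab",y[t].mean())
    k=(abs(x-7)<18)&(abs(y+31)<16)&(zz>138)&(zz<150);print("head",k.sum(),np.median(zz[k]),x[k].mean(),y[k].mean()+30)
print(arm.read_time())
```

```text
(np.float64(0.71), np.float64(11.93), np.float64(80.87)) [-0.16404217  0.38753144 -0.64552368]
False (np.float64(0.14), np.float64(22.4), np.float64(80.27))
22.5 False (np.float64(-0.03), np.float64(22.44), np.float64(79.96)) 0.09
23.0 False (np.float64(-0.02), np.float64(22.97), np.float64(79.97)) -0.11
23.5 False (np.float64(0.01), np.float64(23.52), np.float64(80.0)) -0.33
24.0 False (np.float64(0.01), np.float64(24.02), np.float64(80.0)) 0.19
24.5 False (np.float64(-0.03), np.float64(24.53), np.float64(79.97)) 0.94
25.0 False (np.float64(-0.01), np.float64(25.04), np.float64(80.02)) 0.07
25.5 False (np.float64(0.01), np.float64(25.12), np.float64(80.0)) -1.22
26.0 False (np.float64(0.02), np.float64(25.27), np.float64(80.0)) -4.65
26.5 False (np.float64(0.0), np.float64(25.33), np.float64(80.0)) -6.22
27.0 False (np.float64(0.02), np.float64(25.3), np.float64(80.02)) -8.34
27.5 False (np.float64(0.03), np.float64(25.36), np.float64(80.02)) -9.28
28.0 False (np.float64(-0.0), np.float64(25.37), np.float64(79.99)) -11.67
28.5 False (np.float64(0.01), np.float64(25.41), np.float64(80.0)) -12.74
scene tab 42.04173365259959
head 58 142.2811632882818 8.24751845886795 -4.3815320116283445
top tab 44.456923732048196
head 103 142.87441088418643 4.377837426090467 -0.9085620755175903
41.3417
```

The tab is hard against its stop: contact came at 25.05 mm and it moved less than 0.4 mm under 12.7 N. The pin is unchanged, with its head top at 142 mm. I'm handing in.

Run:
```python
from workcell import arm
print(arm.read_contact_force(),arm.read_time()); print(arm.sign_off())
```

```text
[ 0.01528192  0.12965472 -0.33194632] 41.3417
the job is handed in; nothing more can be done
None
```

The job is done and handed in at 41.3 s: the shutter is fully open, and the drum-headed pin is standing upright in the locking hole with its shoulder on the plate.

**What I did**
- **Shutter:** I pushed it by its tab to the stop.
- **Search:** The pin went down the window and felt around in a spiral at about 5–8 N. The tip dropped in about 7.5 mm from my estimate of the window's axis.
- **Seating:** I pushed it home until the plate pushed back with about 6 N, then released it.

**Last checks**
- **Pin:** The head top reads 142–143 mm, against 142 expected when home.
- **Shutter:** On a second push the tab moved less than 0.4 mm under 12.7 N, so it is at its stop.
- **Other items:** The plain and ball pins, bearing, carton and blue pins looked unmoved, by eye, in the pictures taken just after release. I saved pictures after the second push but checked only the tab and pin in them.
- **Robot:** It was clear of everything, with about zero force on the tool.

**What failed or disagreed**
- **Fingertips:** They sit about 34 mm behind the reported TCP, so my first push passed over the tab without moving it. I measured the offset by a light touch and corrected for it.
- **Cameras:** The two views differ by about 4 mm in x.
- **Shutter travel:** The camera figures came out at about 56.5–59 mm instead of 60, which is why I made the second push.
- **Hole position:** The hole came out about 0.5 mm beyond the 7 mm limit. My camera estimate was 9 mm. Both fit the position error of a millimetre or two.

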